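# Seat the grinding cup on the dry mill's drive and latch it

## Task

Take the lidded grinding cup off the chopping board and set it in the round well of the mill, feeling for the cross-shaped drive and turning and shuffling the cup gently, never forcing it down, until it drops fully home. Then slide the mill's steel latch all the way in over the cup's foot and let go, leaving the other kitchen things where they are.

Things in the scene. Friction and masses are not known exactly. Their poses are not given: they have to be found in the camera images.
- cup_grip (a point): Point on the axis of the loose, lidded steel grinding cup (98 mm tall, 0.25 to 0.5 kg, upright on the board), 84 mm above its underside, in the black bar grip on its lid. The bar is 44 mm long along x, 14 mm thick along y and spans 58 to 98 mm above the underside; the lid below it is 50 mm across. z is up.
- cup_foot (a point): Centre of the cup's underside, same axes as the grip point. The round foot is 62 mm across and 26 mm tall, its lower edge rounded by 4 mm; the body above it is 44 mm across. The underside has a centred cross-shaped socket 11 mm deep: two crossing slots, each 9.5 mm wide and 38 mm long, along x and y.
- well_floor (a point): Centre of the floor of the mill's round well, 48 mm above the worktop. The well is 65 mm across and 22 mm deep (mouth 70 mm above the worktop), axis vertical. +y points to the latch, z up.
- drive_top (a point): Top centre of the steel drive in the middle of the well: an upright cross, two bars 34 x 7 mm, 10 mm tall, no lead-in; it turns only against 0.12 N m. This frame has the mill's axes: the cross's own angle differs every time and is NOT given. It fits the socket at any quarter turn. A cup not lined up rests on it 10 mm too high; lined up within about 4 degrees and 1 mm, it sinks to the floor.
- latch_grip (a point): Point in the upright steel tab of the mill's latch, 107 mm above the worktop; same axes as the well. The tab is 12 mm thick along x, 16 mm along y, and stands 81 to 117 mm above the worktop on a plate 30 mm wide. It slides level along -y, towards the well axis: 102 mm from it when open, 80 mm when shut.
- latch (a joint): Travel of the latch in m: 0 fully open (at the start within 3 mm of it), 0.022 fully in. It stays where it is left; sliding takes about 2 N. Its tongue, underside 76.5 mm above the worktop, passes 2.5 mm over the foot of a seated cup and butts against the foot of one that is not seated.
- board: Thick dark ironwood chopping board, fixed, 260 x 220 x 45 mm, origin at the centre of its underside; the cup and the garlic press lie on it.
- press_mid (a point): Steel garlic press, lying on the board, 150 mm long along its y, about 30 mm wide and tall; bystander; point in its middle.
- jar: Empty glass jar with a red twist cap, 72 mm across, 110 mm tall; bystander; origin under its centre.
- potlid: Aluminium pot lid with a black knob, 148 mm across, 40 mm tall, lying flat; bystander; origin under its centre.
- plate: Blue melamine plate, 150 mm across, 18 mm tall; bystander; origin under its centre.
- mug: White mug, 76 mm across, 85 mm tall; bystander; origin under its centre.
- bowl: Small ceramic bowl, 110 mm across, 50 mm tall; bystander; origin under its centre.
- spoon_grip (a point): Steel spoon lying on the worktop, point on its handle; bystander.
- mill: The mill: a heavy grey fixed appliance, 120 x 120 mm around the well and 70 mm tall, with a 75 mm tall housing for the latch reaching to y = 135 mm; origin on the well axis at worktop height, same axes as the well floor's.
- cup: The grinding cup as a whole; origin at the centre of its underside.
Mind the look-alikes: they are no part of the job. Leave any brown look-alike of the mill alone.

How it is judged:
On the way, in this order (a step that is already met when the one before it is completed fails the run):
1. the cup is fully home on the drive: its underside within 2.5 mm of the well floor, upright, centred within 4 mm, with the latch still open (z of cup_foot in the frame of well_floor below 0.0025 m and horizontal distance between cup_foot and well_floor below 0.004 m and angle between cup_foot's own z axis and vertical below 0.06 rad and not (value of joint latch above 0.018 m)), for 0.2 s.
2. the latch is slid in over the foot (at least 18 mm) with the cup still home (z of cup_foot in the frame of well_floor below 0.0025 m and horizontal distance between cup_foot and well_floor below 0.004 m and angle between cup_foot's own z axis and vertical below 0.06 rad and value of joint latch above 0.018 m), for 0.2 s.
At the end, for the whole second after the job is handed in: The cup stands at rest fully home in the mill's well (underside within 2.5 mm of the floor, centred within 4 mm, tilted less than 0.06 rad) and the latch is in by at least 18 mm of its 22 mm (all of step 2 and linear speed of cup below 0.02 m/s); the robot touches nothing.
It fails at once if the cup is pressed against the mill, its drive or its latch with more than 30 N (all contacts summed) (contact force between cup and mill above 30 N).
It fails at once if a bystander is shifted by more than 30 mm (distance of any of press_mid, jar, potlid, plate, mug, bowl, spoon_grip from where it was at the start of the episode above 0.03 m).
It also fails if it takes over 72 s, if anything falls off the work surface, if the arm or the gripper's body presses on something with over 40 N, if the wrist force passes 120 N, or if a joint passes its speed limit or range.

## Robot

A 6-joint arm with a two-finger parallel gripper is mounted at the origin on the work surface. World frame = base frame: x ahead of the robot, y to its left, z up, the work surface at z = 0. Lengths are in m, angles in rad, forces in N, time in s.
With the tool pointing down it reaches from about 0.325 to 0.9 m from the base axis. Payload 6.1 kg.
Tool frame: the origin (TCP) lies at the very end of the fingers, on their centre line; the grasp point (between the pads) lies 19 mm behind it; z points along the fingers, y is the direction in which the jaws open and shut (so a half turn about z gives the same grasp; the last joint's range is limited). The gripper opens to 87 mm and grips with 3 to 60 N. Pads are 19 mm wide; open, the fingers measure 117 mm over their backs; the gripper's body (75 mm by 190 mm) begins 51 mm behind the grasp point.
Start: joints at [1.132, 0.22, 1.526, -0, 1.395, -0.126], TCP at [0.192, 0.595, 0.223] pointing down, gripper open.
Joint ranges: [-2.98, 2.98], [-0.91, 2.08], [0.09, 2.57], [-1.24, 4.39], [0.2, 2.65], [-2.68, 2.68]. Speed limits (rad/s): [2.57, 2.57, 3.01, 3.14, 3.14, 3.14].

## Interface

Orientations are given as a unit quaternion [x, y, z, w].
In Python, from bench import robot, camera, nets gives the robot as it stands.
- The arm moves only by the tool apply_moves, never from a script. Its argument "deltas" is one flat list of numbers, 7 for each row, row after row: the shift along the tool's x, y, z in mm, then the turn, a rotation vector about the tool's x, y, z in rad, then the finger opening in mm, from 0 to 87. In form: [dx, dy, dz, wx, wy, wz, hand, dx, dy, dz, wx, wy, wz, hand, ...]. A call has 1 to 8 rows; each row is the pose to reach, as a shift and turn from the pose commanded when the call began, along the tool's axes at that moment; what a row does not reach only later rows make up. A row lasts 1/8 s, in which the tool goes at most 62.5 mm and 10.7 degrees, less where a joint would pass 70% of its speed; a pose out of reach is approached as far as the arm can. A call with a gripper value outside its range is refused whole. The fingers move at their own pace and stop on an object; "force" is the grip in N (left out, the last holds). Time passes only in rows, so rows that repeat a pose let the fingers close. It gives the time, the measured TCP pose, the force and the opening at its end, in the units of the state.
- robot.get_state(): the state, without advancing time (a new reading comes with each control period).
- camera(name): name is "scene" or "side" or "wrist"; returns a dict with "frame" (384x512x3 uint8, red, green, blue), "vertical_fov" (degrees; the focal length in pixels is half the picture's height over the tangent of half this angle, whatever the lens; pixels are square), "cx", "cy" (the principal point, pixels), "k1" (the pictures are not rectified: a ray, as slopes to the right and down, at radius r is drawn at 1 + k1 r^2 times it, then the intrinsics apply), "view" (4x4, takes a point from world to camera coordinates). Camera axes: x right, y down, z forward; pixel columns grow to the right and rows downward; lengths in m; the calibration is good to about 2 mm. A picture is of the moment at which its call begins. There is no depth.
- robot.sign_off(): hands the job in, once; it reports no verdict.
Trained networks look in the newest picture that a camera, given by its name, has taken for a name from the list of things; names that differ only in an ending like _2 or _b are one class to them, and where a whole thing is asked for, a point or a joint stands for the part that bears it (a point fixed in the world has none). Each returns a list of dicts, best first, with "p" (0 to 1); they miss things now and then, are a little off and sometimes report something else, mostly with a low value. They report only what shows in the picture. A call takes as long as a camera call. They do not tell look-alikes from the thing itself.
- nets.look_for(camera, thing): "location" ([column, row] in pixels, amid what is visible of it).
The state is a dict: "time_s": time; "qpos": joint angles; "joint_vel": joint speeds; "joint_efforts": joint torques, N m; "tcp_pos": TCP position; "eef_rot": TCP orientation; "contact_force": force on the tool from outside, world axes, zero at the start; "moment": the same for the moment, N m; "width": opening from 0.0 (shut) to 1.0 (fully open).
Only numpy, scipy, OpenCV 4.12 (cv2) and the standard library are available. Lean on these libraries where they do the work, as an engineer would, in place of code of your own. Each camera call takes 0.05 s, during which the arm holds its last target.

## Working session

There is one attempt and no reset: what is moved stays moved. The work goes in short steps, Python scripts to look and compute and a tool call to move; the robot and the scene stay as the last step left them, time stands still between calls to the robot, and variables do not carry over. Pictures are saved under pics/ and viewed, and the job is handed in when it is done.

Besides the shell and the picture viewer there is one more tool, called after "Call:" as name(argument=value, ...) on one line, values as JSON. apply_moves: Moves the arm, as the interface text tells. Its arguments: {"type":"object","properties":{"deltas":{"type":"array"},"force":{"type":"number"}},"required":["deltas"]}

```bash
ls; mkdir -p pics
cat > h.py <<'E'
import numpy as np, cv2
from bench import robot, camera, nets
from scipy.spatial.transform import Rotation as R
def snap(n,f):
    c=camera(n); cv2.imwrite('pics/'+f,cv2.cvtColor(c['frame'],cv2.COLOR_RGB2BGR)); return c
def K(c):
    h=c['frame'].shape[0]; f=h/2/np.tan(np.radians(c['vertical_fov'])/2)
    return np.array([[f,0,c['cx']],[0,f,c['cy']],[0,0,1.]])
def proj(c,P):
    V=np.array(c['view']); P=np.atleast_2d(P); q=P@V[:3,:3].T+V[:3,3]
    s=q[:,:2]/q[:,2:]; r2=(s**2).sum(1,keepdims=True); s=s*(1+c['k1']*r2)
    k=K(c); return s*k[0,0]+[k[0,2],k[1,2]]
def ray(c,uv):
    k=K(c); d=(np.array(uv,float)-[k[0,2],k[1,2]])/k[0,0]; s=d.copy()
    for _ in range(30): s=d/(1+c['k1']*(s**2).sum())
    V=np.array(c['view']); Rm=V[:3,:3]; return -Rm.T@V[:3,3], Rm.T@np.array([s[0],s[1],1])
def atz(c,uv,z):
    o,d=ray(c,uv); return o+d*(z-o[2])/d[2]
def st():
    s=robot.get_state(); print({k:np.round(v,4).tolist() for k,v in s.items()}); return s
E
python3 - <<'E'
from h import *
st()
for n in ['scene','side','wrist']:
    c=snap(n,n+'0.png'); print(n,c['vertical_fov'],c['k1'],np.round(np.linalg.inv(c['view'])[:3,3],3))
    for t in ['cup_grip','cup_foot','well_floor','drive_top','latch_grip','mill','cup','press_mid','board']:
        print(t,[(np.round(d['location']).tolist(),round(d['p'],2)) for d in nets.look_for(n,t)])
E
```

```text
pics
{'time_s': 0.0, 'qpos': [1.1319, 0.2212, 1.5276, 0.0, 1.3947, -0.1261], 'joint_vel': [-0.0008, -0.0001, -0.0004, 0.0002, 0.0005, -0.0008], 'joint_efforts': [-0.0011, -49.4608, -38.7386, 0.0701, 0.0571, -0.0002], 'tcp_pos': [0.192, 0.5941, 0.2214], 'eef_rot': [0.1558, 0.9878, -0.0009, -0.0003], 'contact_force': [0.4369, -0.2616, 0.8244], 'moment': [0.0079, 0.027, -0.0122], 'width': 1.0043}
scene 52.96954782232791 -0.03649480131366191 [ 1.089 -0.684  1.199]
cup_grip [([220.0, 238.0], 0.69), ([262.0, 199.0], 0.54)]
cup_foot [([221.0, 238.0], 0.95), ([165.0, 306.0], 0.57)]
well_floor [([245.0, 139.0], 0.94), ([292.0, 158.0], 0.63)]
drive_top [([246.0, 138.0], 0.94), ([295.0, 156.0], 0.85), ([269.0, 292.0], 0.22)]
latch_grip [([300.0, 140.0], 0.51), ([250.0, 121.0], 0.48)]
mill [([293.0, 157.0], 0.9), ([243.0, 138.0], 0.78), ([303.0, 140.0], 0.26)]
cup [([223.0, 238.0], 0.64), ([301.0, 144.0], 0.18)]
press_mid [([244.0, 254.0], 0.8), ([225.0, 237.0], 0.43)]
board [([213.0, 243.0], 0.56)]
side 47.405057679883846 -0.08907563492626376 [ 0.246 -1.079  1.161]
cup_grip [([270.0, 251.0], 0.75), ([225.0, 166.0], 0.58)]
cup_foot [([271.0, 249.0], 0.96)]
well_floor [([171.0, 184.0], 0.94), ([334.0, 253.0], 0.75), ([226.0, 167.0], 0.63)]
drive_top [([168.0, 183.0], 0.85), ([223.0, 168.0], 0.79)]
latch_grip [([224.0, 152.0], 0.54), ([164.0, 171.0], 0.51)]
mill [([223.0, 166.0], 0.86), ([168.0, 181.0], 0.7), ([333.0, 251.0], 0.39)]
cup [([268.0, 250.0], 0.95)]
press_mid [([297.0, 246.0], 0.74)]
board [([258.0, 266.0], 0.93), ([272.0, 247.0], 0.22)]
wrist 62.28294524274754 -0.05176449007604185 [0.129 0.615 0.386]
cup_grip []
cup_foot []
well_floor []
drive_top []
latch_grip []
mill []
cup []
press_mid []
board []
```

View pics/scene0.png

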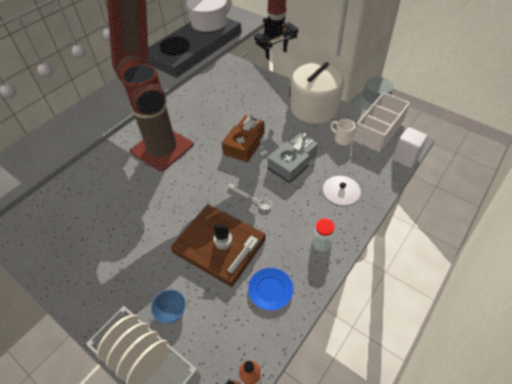

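View pics/side0.png

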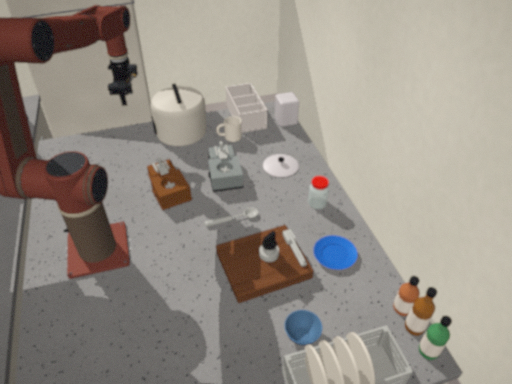

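View pics/wrist0.png

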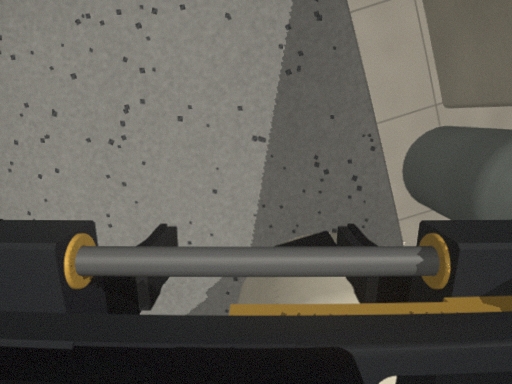

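Run:
```python
import cv2
a=cv2.imread('pics/scene0.png');b=cv2.imread('pics/side0.png')
cv2.imwrite('pics/sceneA.png',cv2.resize(a[90:290,180:340],None,fx=3.0,fy=3.0,interpolation=3))
cv2.imwrite('pics/sideA.png',cv2.resize(b[130:310,130:390],None,fx=3,fy=3,interpolation=3))
```

```text
(no output)
```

View pics/sceneA.png

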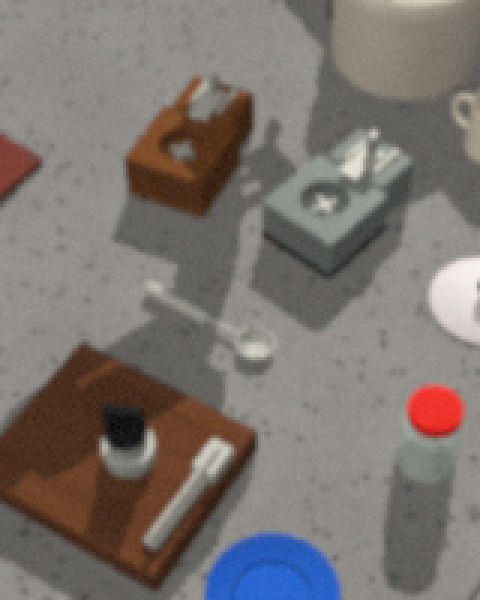

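View pics/sideA.png

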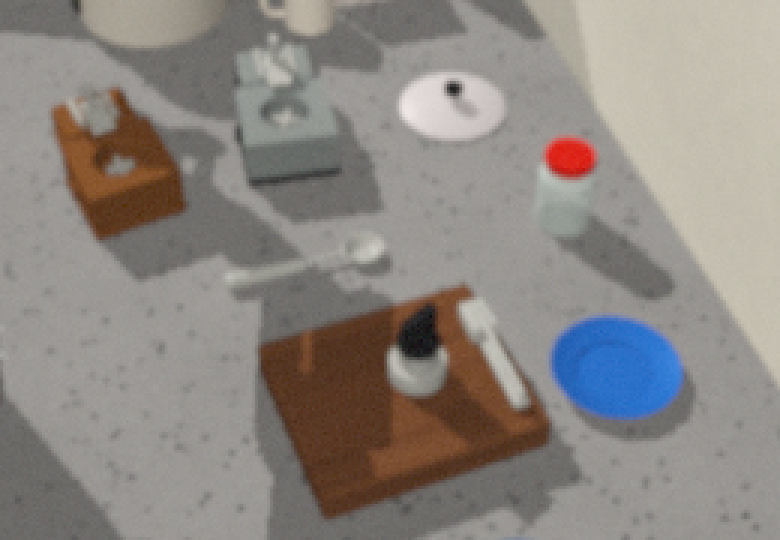

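The scene picture shows the grey mill at (294,157), the brown decoy at (243,138) and the cup on the board at (222,238). The side picture has the mill at (225,167) and the cup at (270,250). Next I'll triangulate.

```bash
cat >> h.py <<'E'
def tri(obs):
    A=np.zeros((3,3));b=np.zeros(3)
    for c,uv in obs:
        o,d=ray(c,uv); d=d/np.linalg.norm(d); M=np.eye(3)-np.outer(d,d); A+=M;b+=M@o
    return np.linalg.solve(A,b)
E
python3 - <<'E'
from h import *
s=st()
cs=camera('scene');cd=camera('side');cw=camera('wrist')
T=np.eye(4);T[:3,:3]=R.from_quat(s['eef_rot']).as_matrix();T[:3,3]=s['tcp_pos']
print('cam in tool',np.round(np.linalg.inv(T)@np.linalg.inv(cw['view']),4).tolist())
sA=lambda x,y:(180+x/3-.33,90+y/3-.33); dA=lambda x,y:(130+x/3-.33,130+y/3-.33)
for n,a,z in [('drive',sA(323,203),.058),('gripTop',sA(124,410),.143),('press',sA(190,490),.06)]:
    print(n,np.round(atz(cs,a,z),3))
for n,a,z in [('drive',dA(285,117),.058),('gripTop',dA(424,315),.143),('press',dA(492,350),.06)]:
    print(n,np.round(atz(cd,a,z),3))
# mill top corners z=.07
for a in [(263,203),(328,250),(412,160)]: print('millcorner scene',np.round(atz(cs,sA(*a),.07),3))
for a in [(240,150),(338,140),(236,88)]: print('millcorner side',np.round(atz(cd,dA(*a),.07),3))
print('tab',np.round(tri([(cs,sA(374,135)),(cd,dA(273,40))]),3))
for a in [(0,492),(84,346),(256,436),(158,570)]: print('board scene',np.round(atz(cs,sA(*a),.045),3))
E
```

```text
{'time_s': 1.5, 'qpos': [1.1319, 0.2204, 1.5265, -0.0, 1.3947, -0.1261], 'joint_vel': [0.0001, -0.0009, -0.0007, 0.002, -0.0004, -0.001], 'joint_efforts': [0.0001, -49.4546, -38.7708, 0.0701, 0.0466, -0.0], 'tcp_pos': [0.1923, 0.5947, 0.2225], 'eef_rot': [0.1558, 0.9878, -0.0, -0.0], 'contact_force': [-0.5229, -0.6059, 0.6119], 'moment': [-0.0145, -0.0329, -0.0839], 'width': 0.9985}
cam in tool [[0.001, -0.9692, -0.2464, 0.0666], [1.0, 0.001, 0.0001, -0.0005], [0.0002, -0.2464, 0.9692, -0.1631], [0.0, 0.0, 0.0, 1.0]]
drive [0.512 0.227 0.058]
gripTop [ 0.554 -0.222  0.143]
press [ 0.64  -0.223  0.06 ]
drive [0.513 0.228 0.058]
gripTop [ 0.554 -0.226  0.143]
press [ 0.634 -0.226  0.06 ]
millcorner scene [0.453 0.171 0.07 ]
millcorner scene [0.571 0.153 0.07 ]
millcorner scene [0.572 0.357 0.07 ]
millcorner side [0.44  0.167 0.07 ]
millcorner side [0.564 0.15  0.07 ]
millcorner side [0.462 0.291 0.07 ]
tab [0.524 0.33  0.109]
board scene [ 0.461 -0.347  0.045]
board scene [ 0.402 -0.136  0.045]
board scene [ 0.652 -0.116  0.045]
board scene [ 0.667 -0.315  0.045]
```

```bash
cat >> h.py <<'E'
def Rdown(yaw):  # tool x = (cos,sin), z down
    x=np.array([np.cos(yaw),np.sin(yaw),0]); z=np.array([0,0,-1.]); return np.stack([x,np.cross(z,x),z],1)
def delta(p,yaw=None,s=None,ref=None):
    s=s or robot.get_state(); R0=R.from_quat(s['eef_rot']); R0m=R0.as_matrix()
    d=R0m.T@(np.array(p)-s['tcp_pos'])*1000
    w=np.zeros(3) if yaw is None else R.from_matrix(R0m.T@Rdown(yaw)).as_rotvec()
    print('delta mm',np.round(d,1).tolist(),'w',np.round(w,4).tolist(),'toolyaw',np.round(np.arctan2(R0m[1,0],R0m[0,0]),4)); return d,w
E
python3 - <<'E'
from h import *
delta([.5405,.218,.19])
E
```

```text
delta mm [-447.2, -251.2, 32.5] w [0.0, 0.0, 0.0] toolyaw 2.8288
```

Run:
```python
from h import *
cs=camera('scene');cd=camera('side')
for z in (0,.1,.15): print(z,[np.round(atz(cs,a,z),2)[:2] for a in [(291,100),(342,105),(318,70)]],[np.round(atz(cd,a,z),2)[:2] for a in [(155,120),(205,120),(178,95)]])
print(tri([(cs,(326,66)),(cd,(175,87))]))
```

```text
0 [array([0.28, 0.6 ]), array([0.5 , 0.71]), array([0.26, 0.89])] [array([0.29, 0.75]), array([0.52, 0.68]), array([0.44, 0.95])]
0.1 [array([0.35, 0.49]), array([0.55, 0.6 ]), array([0.33, 0.76])] [array([0.29, 0.59]), array([0.5 , 0.53]), array([0.42, 0.77])]
0.15 [array([0.38, 0.44]), array([0.58, 0.54]), array([0.36, 0.7 ])] [array([0.29, 0.51]), array([0.49, 0.45]), array([0.41, 0.69])]
[0.40416794 0.68758078 0.19187995]
```

Call:
apply_moves(deltas=[-100,-250,-30,0,0,0,87,-100,-250,-30,0,0,0,87,-100,-250,-30,0,0,0,87,-100,-250,-30,0,0,0,87,-447,-251,10,0,0,0,87,-447,-251,32,0,0,0,87,-447,-251,32,0,0,0,87,-447,-251,32,0,0,0,87])

```text
time_s: 2.75
tcp_pos: [0.4411, 0.2566, 0.2105]
eef_rot: [0.156, 0.988, 0.001, 0.001]
contact_force: [-0.5, 1.9, 0.4]
width: 1.003
```

Call:
apply_moves(deltas=[-100,0,0,0,0,0,60,-100,0,0,0,0,0,60,-100,0,0,0,0,0,60])

```text
time_s: 3.12
tcp_pos: [0.5362, 0.2254, 0.2097]
eef_rot: [0.157, 0.988, -0.0, -0.0]
contact_force: [-0.5, 0.7, -0.2]
width: 0.753
```

Run:
```python
from h import *
delta([.5405,.218,.19])
```

```text
delta mm [-6.3, -5.7, 19.7] w [0.0, 0.0, 0.0] toolyaw 2.8258
```

Run:
```python
from h import *
s=st()
c=snap('wrist','w1.png')
np.savez('w1.npz',frame=c['frame'],view=c['view'],k1=c['k1'],vertical_fov=c['vertical_fov'],cx=c['cx'],cy=c['cy'])
a=cv2.imread('pics/w1.png');print(proj(c,[[.512,.227,.058],[.525,.328,.117]]))
cv2.imwrite('pics/w1b.png',cv2.resize(a[0:240,110:400],None,fx=2.5,fy=2.5,interpolation=3))
```

```text
{'time_s': 3.125, 'qpos': [0.2625, 0.1271, 1.6567, -0.0003, 1.358, -0.9924], 'joint_vel': [0.0398, -0.0447, 0.0529, 0.0164, 0.02, 0.0193], 'joint_efforts': [-1.3101, -43.6845, -39.362, -0.212, -0.1935, -0.1863], 'tcp_pos': [0.5362, 0.2254, 0.2097], 'eef_rot': [0.1573, 0.9876, -0.0002, -0.0], 'contact_force': [-0.5244, 0.6511, -0.2276], 'moment': [-0.0338, -0.028, -0.001], 'width': 0.7534}
[[251.34664571 160.9729039 ]
 [374.24286839 147.84291856]]
```

View pics/w1.png

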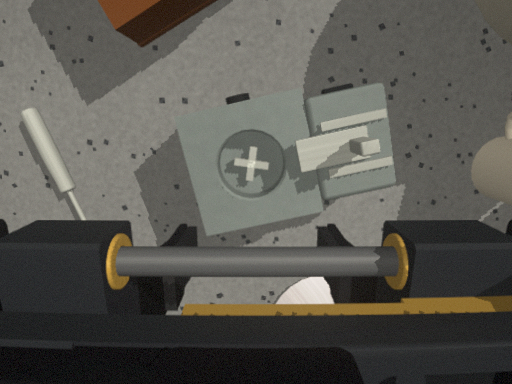

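View pics/w1b.png

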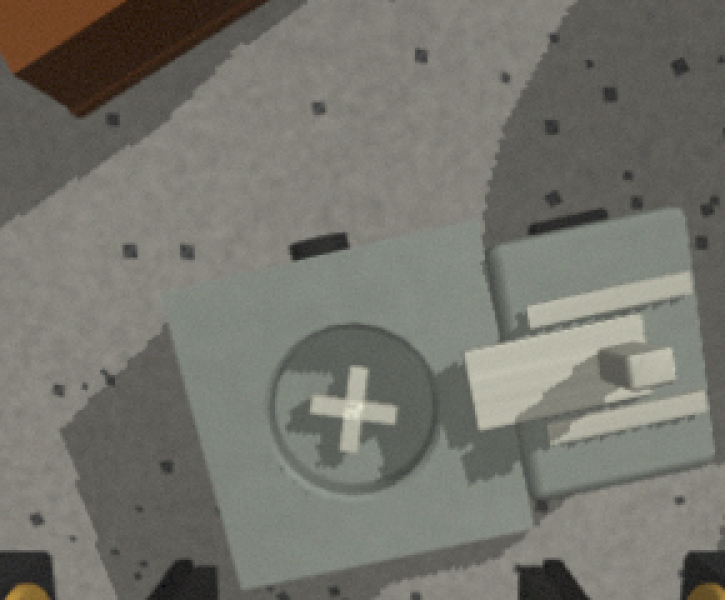

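The wrist picture shows the grey mill well at about (251,164), the drive cross at about (251,163), and the latch tab top at about (372,147). Next I'll fit the cross angle and the mill yaw.

```bash
cat > cross.py <<'E'
from h import *
from scipy.optimize import minimize
d=np.load('w1.npz'); c={k:d[k] if d[k].ndim else float(d[k]) for k in d.files}
W=lambda x,y:(110+x/2.5-.3,y/2.5-.3)
g=c['frame'].astype(float).mean(2)
P=[];
for r in range(135,195):
    for q in range(218,286):
        P.append((q,r))
P=np.array(P); X=np.array([atz(c,p,.058)[:2] for p in P]); v=g[P[:,1],P[:,0]]
m=np.linalg.norm(X-[.512,.227],axis=1)<.024
X=X[m];v=v[m]; print(np.percentile(v,[5,50,80,90,98]))
def cost(t):
    x,y,a=t; R2=np.array([[np.cos(a),np.sin(a)],[-np.sin(a),np.cos(a)]]); L=(X-[x,y])@R2.T
    s=.0006
    sg=lambda u:1/(1+np.exp(-u/s))
    bar=lambda u,w:sg(.017-abs(u))*sg(.0035-abs(w))
    mod=np.maximum(bar(L[:,0],L[:,1]),bar(L[:,1],L[:,0]))
    tt=np.stack([mod,np.ones_like(mod)],1); k,res,_,_=np.linalg.lstsq(tt,np.clip(v,0,200),rcond=None); return res[0]
best=None
for a in np.radians(range(0,90,10)):
    r=minimize(cost,[.512,.227,a],method='Nelder-Mead',options=dict(xatol=1e-5,fatol=1e-2,initial_simplex=np.array([[.512,.227,a],[.516,.227,a],[.512,.231,a],[.512,.227,a+.1]])))
    if best is None or r.fun<best.fun: best=r
print('cross',best.x,'deg',np.degrees(best.x[2])%90,best.fun)
cor=np.array([atz(c,W(*a),.07)[:2] for a in [(165,297),(240,588),(532,522)]]); print(cor, np.linalg.norm(np.diff(cor,axis=0),axis=1))
e1=cor[1]-cor[0];e2=cor[2]-cor[1]; print('yaw x',np.degrees(np.arctan2(e1[1],e1[0])),'yaw y-90',np.degrees(np.arctan2(e2[1],e2[0]))-90,'centre',(cor[0]+cor[2])/2)
rim=np.array([atz(c,W(*a),.07)[:2] for a in [(270,400),(437,410),(352,323),(358,494)]]);print('rim',rim.mean(0),np.linalg.norm(rim[0]-rim[1]),np.linalg.norm(rim[2]-rim[3]))
print('tab top', atz(c,W(651,367),.117), 'plate front',atz(c,W(472,392),.0795))
E
python3 cross.py
```

```text
[ 90.33333333  96.66666667 161.33333333 175.         193.68      ]
cross [ 0.51421487  0.22599055 -0.44926488] deg 64.25901853182022 285964.2081055438
[[0.45085175 0.17320934]
 [0.56763885 0.1599818 ]
 [0.57736116 0.2801446 ]] [0.1175338  0.12055547]
yaw x -6.461896304380697 yaw y-90 -4.625692684598405 centre [0.51410645 0.22667697]
rim [0.51221684 0.22723351] 0.06405456971921288 0.06600170301425194
tab top [0.52292294 0.32502684 0.117     ] plate front [0.5188379  0.27100851 0.0795    ]
```

```bash
cat >> cross.py <<'E'
for th in (135,150,165,180):
    mm=(v>th)&(np.linalg.norm(X-[.5135,.2262],axis=1)<.018); Y=X[mm]; ce=Y.mean(0); z=(Y-ce)@[1,1j]; 
    # 4-fold using outer pixels
    print(th,mm.sum(),ce,np.degrees(np.angle((z**4).sum())/4)%90)
img=cv2.cvtColor(c['frame'],cv2.COLOR_RGB2BGR); S=8
crop=cv2.resize(img[125:205,205:295],None,fx=S,fy=S,interpolation=0)
for deg,col in ((64.3,(0,0,255)),(67,(0,255,0))):
    a=np.radians(deg); w,l=.0035,.017
    poly=np.array([(l,-w),(l,w),(w,w),(w,l),(-w,l),(-w,w),(-l,w),(-l,-w),(-w,-w),(-w,-l),(w,-l),(w,-w)])
    Q=poly@np.array([[np.cos(a),np.sin(a)],[-np.sin(a),np.cos(a)]])+best.x[:2]
    uv=proj(c,np.c_[Q,np.full(12,.058)]); uv=(uv-[205,125]+.5)*S
    cv2.polylines(crop,[uv.astype(int)],True,col,1)
cv2.imwrite('pics/cross.png',crop)
E
python3 cross.py|head -6
```

```text
[ 90.33333333  96.66666667 161.33333333 175.         193.68      ]
cross [ 0.51421487  0.22599055 -0.44926488] deg 64.25901853182022 285964.2081055438
[[0.45085175 0.17320934]
 [0.56763885 0.1599818 ]
 [0.57736116 0.2801446 ]] [0.1175338  0.12055547]
yaw x -6.461896304380697 yaw y-90 -4.625692684598405 centre [0.51410645 0.22667697]
```

View pics/cross.png

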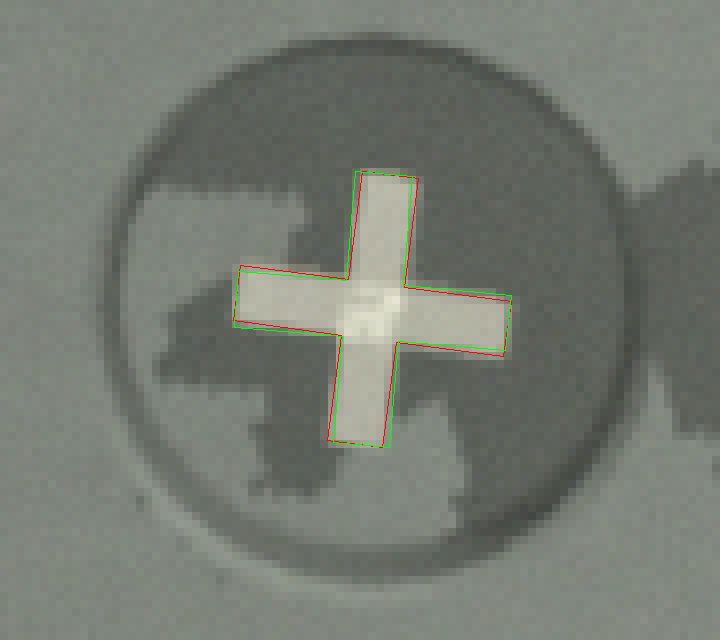

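The cross is centred at (0.514,0.226) with an angle of about 65.5° mod 90, roughly between the two overlays. Next I'll look at the cup from above.

Run:
```python
from h import *
delta([.5825,-.233,.25])
```

```text
delta mm [-187.5, -421.8, -40.3] w [0.0, 0.0, 0.0] toolyaw 2.827
```

Call:
apply_moves(deltas=[-187,-422,-40,0,0,0,60,-187,-422,-40,0,0,0,60,-187,-422,-40,0,0,0,60,-187,-422,-40,0,0,0,60,-187,-422,-40,0,0,0,60,-187,-422,-40,0,0,0,60,-187,-422,-40,0,0,0,60,-187,-422,-40,0,0,0,60])

```text
time_s: 4.18
tcp_pos: [0.5818, -0.2341, 0.2508]
eef_rot: [0.157, 0.988, -0.0, 0.0]
contact_force: [0.3, 0.8, -0.3]
width: 0.688
```

Run:
```python
from h import *
s=st()
c=snap('wrist','w2.png')
np.savez('w2.npz',frame=c['frame'],view=c['view'],k1=c['k1'],vertical_fov=c['vertical_fov'],cx=c['cx'],cy=c['cy'])
p=proj(c,[[.554,-.224,.143]])[0];print(p)
a=cv2.imread('pics/w2.png')
x0,y0=int(p[0])-70,max(0,int(p[1])-60)
print(x0,y0)
cv2.imwrite('pics/w2b.png',cv2.resize(a[y0:y0+120,x0:x0+140],None,fx=5,fy=5,interpolation=3))
```

```text
{'time_s': 4.175, 'qpos': [-0.5081, 0.2084, 1.4876, -0.0002, 1.4451, -1.7644], 'joint_vel': [-0.2362, 0.2035, -0.2565, 0.0242, 0.0753, -0.2543], 'joint_efforts': [-0.5055, -50.0194, -38.8171, -0.4054, -0.1421, 0.0899], 'tcp_pos': [0.5818, -0.2341, 0.2508], 'eef_rot': [0.1566, 0.9877, -0.0002, 0.0002], 'contact_force': [0.2935, 0.7562, -0.292], 'moment': [0.0072, 0.0123, 0.0417], 'width': 0.6879}
[258.58250587 160.84699649]
188 100
```

View pics/w2.png

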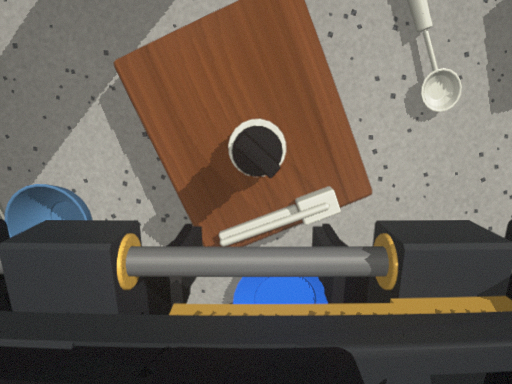

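View pics/w2b.png

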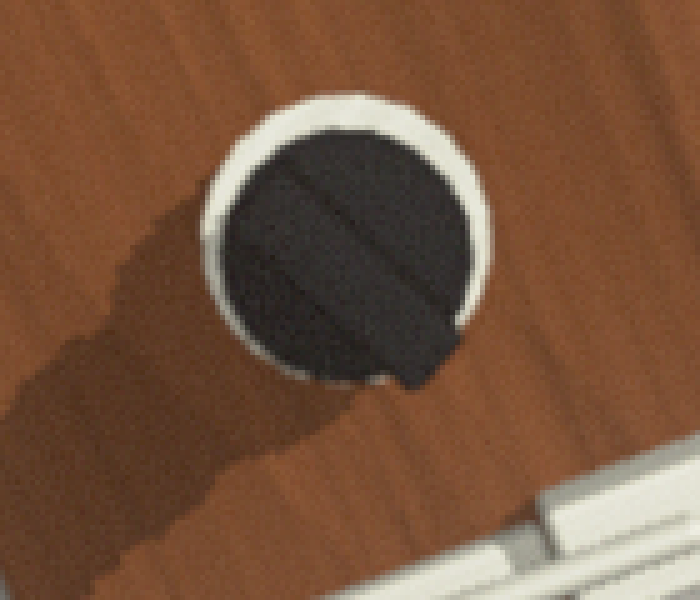

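Run:
```python
from h import *
s=st()
c=snap('wrist','w3.png'); s=st()
np.savez('w3.npz',frame=c['frame'],view=c['view'],k1=c['k1'],vertical_fov=c['vertical_fov'],cx=c['cx'],cy=c['cy'])
p=proj(c,[[.554,-.224,.143]])[0];print(p)
a=cv2.imread('pics/w3.png').astype(float)
x0,y0=215,108
cr=np.clip((a[y0:y0+80,x0:x0+90]-20)*3.5,0,255).astype(np.uint8)
cv2.imwrite('pics/w3b.png',cv2.resize(cr,None,fx=7,fy=7,interpolation=3))
```

```text
{'time_s': 4.225, 'qpos': [-0.51, 0.2098, 1.486, -0.0014, 1.4445, -1.7653], 'joint_vel': [0.0506, -0.0239, 0.0401, 0.0131, -0.0, 0.0544], 'joint_efforts': [3.3722, -49.7238, -37.1861, 0.869, 0.7728, 0.045], 'tcp_pos': [0.5819, -0.236, 0.2507], 'eef_rot': [0.157, 0.9876, -0.0009, 0.0004], 'contact_force': [-0.9916, -1.5819, 1.0653], 'moment': [-0.0583, 0.0992, 0.0472], 'width': 0.6891}
{'time_s': 4.275, 'qpos': [-0.5072, 0.2087, 1.4878, -0.0001, 1.4448, -1.7632], 'joint_vel': [0.051, -0.0173, 0.0342, 0.0254, 0.0084, 0.0281], 'joint_efforts': [-1.6072, -48.9017, -39.8373, -0.2984, -0.0225, -0.285], 'tcp_pos': [0.582, -0.2336, 0.2504], 'eef_rot': [0.1568, 0.9876, -0.0001, 0.0001], 'contact_force': [-0.6585, 1.232, -0.1811], 'moment': [-0.0064, -0.0121, 0.0477], 'width': 0.6901}
[260.78256483 159.98887343]
```

View pics/w3b.png

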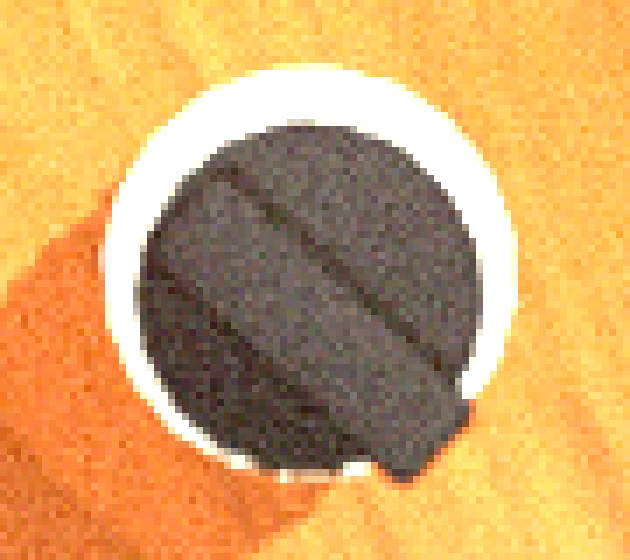

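Run:
```python
from h import *
d=np.load('w3.npz'); c={k:d[k] if d[k].ndim else float(d[k]) for k in d.files}
W=lambda p:(215+p[0]/7-.43,108+p[1]/7-.43)
cs=np.array([atz(c,W(p),.143)[:2] for p in [(472,403),(405,482),(155,265),(222,182)]])
print(cs,np.linalg.norm(cs-np.roll(cs,-1,0),axis=1),cs.mean(0))
for i,j in((3,0),(2,1)): e=cs[j]-cs[i];print(np.degrees(np.arctan2(e[1],e[0])))
e=cs[1]-cs[0];print('w',np.degrees(np.arctan2(e[1],e[0])))
for z,pts in((.103,[(137,300),(483,290),(310,123)]),(.071-.0,[(103,260),(518,270),(310,63)])):
    P=np.array([atz(c,W(p),z)[:2] for p in pts]);
    A=np.c_[2*P,np.ones(3)];s=np.linalg.solve(A,(P**2).sum(1));print(z,s[:2],np.sqrt(s[2]+s[:2]@s[:2]))
```

```text
[[ 0.5638388  -0.20804011]
 [ 0.57069675 -0.2187865 ]
 [ 0.53593364 -0.23957223]
 [ 0.52906621 -0.22874595]] [0.01274819 0.04050334 0.01282069 0.04047055] [ 0.54988385 -0.2237862 ]
30.77229761839886
30.876256643219318
w -57.455493968297574
0.103 [ 0.54973469 -0.22415876] 0.02408524159510458
0.071 [ 0.54956177 -0.22390696] 0.031800985984584036
```

Run:
```python
from h import *
delta([.5497,-.224,.17],np.radians(31.2))
```

```text
delta mm [33.7, -0.9, 80.4] w [0.0002, 0.0003, 2.2822] toolyaw 2.8267
```

Call:
apply_moves(deltas=[33.7,-0.9,40,0,0,2.28,60,33.7,-0.9,40,0,0,2.28,60,33.7,-0.9,40,0,0,2.28,60,33.7,-0.9,40,0,0,2.28,60,33.7,-0.9,40,0,0,2.28,60,33.7,-0.9,40,0,0,2.28,60,33.7,-0.9,40,0,0,2.28,60,33.7,-0.9,40,0,0,2.28,60])

```text
time_s: 5.28
tcp_pos: [0.5499, -0.2197, 0.2102]
eef_rot: [0.788, 0.615, 0.0, -0.001]
contact_force: [0.9, -0.2, -0.1]
width: 0.691
```

Run:
```python
from h import *
delta([.5497,-.224,.16],np.radians(31.2))
```

```text
delta mm [-4.2, 0.9, 50.1] w [-0.001, -0.0008, 0.7807] toolyaw 1.3252
```

Call:
apply_moves(deltas=[-2,0.5,20,0,0,0.78,50,-2,0.5,20,0,0,0.78,50,-2,0.5,20,0,0,0.78,50,-2,0.5,20,0,0,0.78,50,-2,0.5,20,0,0,0.78,50,-2,0.5,20,0,0,0.78,50])

```text
time_s: 6.02
tcp_pos: [0.55, -0.2234, 0.1903]
eef_rot: [0.962, 0.273, 0.0, -0.0]
contact_force: [0.3, -0.0, 0.4]
width: 0.578
```

Run:
```python
from h import *
st();c=snap('wrist','w4.png')
delta([.5497,-.224,.11],np.radians(31.2))
print(proj(c,[[.5497,-.224,.143]]))
```

```text
{'time_s': 6.025, 'qpos': [-0.5187, 0.1706, 1.6454, 0.0003, 1.3258, 0.4987], 'joint_vel': [-0.0101, 0.0058, -0.0077, -0.0034, -0.0013, -0.008], 'joint_efforts': [0.1107, -46.302, -37.9124, 0.0964, 0.0046, 0.198], 'tcp_pos': [0.55, -0.2234, 0.1903], 'eef_rot': [0.962, 0.2731, 0.0, -0.0002], 'contact_force': [0.3435, -0.0455, 0.3974], 'moment': [-0.1282, 0.1616, 0.0649], 'width': 0.5776}
delta mm [-0.4, 0.1, 80.3] w [-0.0002, -0.0002, 0.0082] toolyaw 0.5527
[[256.44300852 216.48251696]]
```

View pics/w4.png

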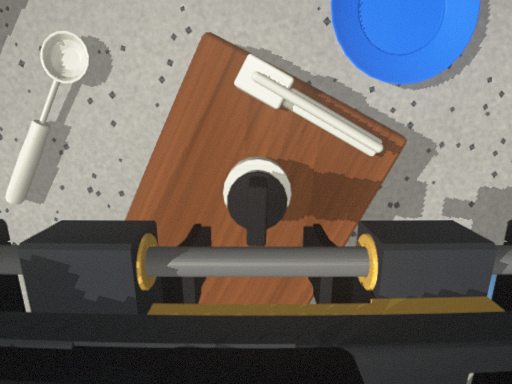

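The bar runs straight up the picture at column 257, in line with the jaws. I'll descend and grip.

Call:
apply_moves(deltas=[-0.4,0,40,0,0,0.008,40,-0.4,0,75,0,0,0.008,40,-0.4,0,80,0,0,0.008,40,-0.4,0,80,0,0,0.008,40,-0.4,0,80,0,0,0.008,5,-0.4,0,80,0,0,0.008,5,-0.4,0,80,0,0,0.008,5,-0.4,0,80,0,0,0.008,5], force=20)

```text
time_s: 7.08
tcp_pos: [0.5499, -0.2251, 0.1107]
eef_rot: [0.964, 0.267, 0.0, 0.0]
contact_force: [-0.5, 1.1, 2.9]
width: 0.157
```

Run:
```python
from h import *
st()
```

```text
{'time_s': 7.075, 'qpos': [-0.5213, 0.2503, 1.7101, 0.0001, 1.1804, 0.5087], 'joint_vel': [0.0014, 0.0005, -0.0004, 0.0011, 0.004, 0.0003], 'joint_efforts': [-0.3347, -46.7214, -34.9484, -0.0742, -0.2389, -0.0052], 'tcp_pos': [0.5499, -0.2251, 0.1107], 'eef_rot': [0.9637, 0.2671, 0.0003, 0.0003], 'contact_force': [-0.4945, 1.1425, 2.8599], 'moment': [0.0382, 0.2844, -0.0234], 'width': 0.1575}
```

Call:
apply_moves(deltas=[0,0,-40,0,0,0,5,0,0,-95,0,0,0,5,0,0,-95,0,0,0,5])

```text
time_s: 7.45
tcp_pos: [0.5523, -0.2265, 0.2104]
eef_rot: [0.964, 0.267, 0.003, 0.003]
contact_force: [1.2, -0.2, -4.9]
width: 0.159
```

Run:
```python
from h import *
st(); delta([.514,.226,.195],np.radians(65.5))
```

```text
{'time_s': 7.45, 'qpos': [-0.5213, 0.1552, 1.6242, -0.0, 1.3528, 0.5087], 'joint_vel': [0.0, 0.0486, 0.0817, -0.0006, -0.0345, 0.0], 'joint_efforts': [0.2255, -48.309, -40.0577, 0.1164, 0.715, -0.0048], 'tcp_pos': [0.5523, -0.2265, 0.2104], 'eef_rot': [0.9636, 0.2671, 0.0033, 0.0033], 'contact_force': [1.1768, -0.1683, -4.8519], 'moment': [-0.0227, 0.0353, -0.0096], 'width': 0.1591}
delta mm [200.1, -407.8, 13.0] w [0.0093, -0.0019, -0.6023] toolyaw 0.5409
```

Call:
apply_moves(deltas=[25,-51,0,0,0,-0.075,5,50,-102,0,0,0,-0.15,5,75,-153,0,0,0,-0.225,5,100,-204,0,0,0,-0.3,5,125,-255,5,0,0,-0.375,5,150,-306,8,0,0,-0.45,5,175,-357,10,0,0,-0.525,5,200,-408,10,0,0,-0.602,5])

```text
time_s: 8.45
tcp_pos: [0.509, 0.229, 0.1923]
eef_rot: [0.84, 0.542, -0.002, -0.001]
contact_force: [1.5, -0.3, -4.7]
width: 0.159
```

Call:
apply_moves(deltas=[0,0,0,0,0,0,5,0,0,0,0,0,0,5])

```text
time_s: 8.7
tcp_pos: [0.5097, 0.2274, 0.193]
eef_rot: [0.841, 0.541, -0.002, -0.0]
contact_force: [0.1, -0.5, -5.1]
width: 0.157
```

Run:
```python
from h import *
s=st(); delta([.514,.226,.16],np.radians(65.5))
for n in ['wrist','scene','side']: c=snap(n,n+'5.png')
a=cv2.imread('pics/scene5.png');b=cv2.imread('pics/side5.png')
cv2.imwrite('pics/s5.png',np.hstack([cv2.resize(a[100:200,240:340],None,fx=4,fy=4,interpolation=3),cv2.resize(b[110:210,170:270],None,fx=4,fy=4,interpolation=3)]))
```

```text
{'time_s': 8.7, 'qpos': [0.2787, 0.0873, 1.7319, -0.0007, 1.3261, 0.7061], 'joint_vel': [-0.0313, -0.0127, -0.0044, 0.0013, 0.0011, 0.0022], 'joint_efforts': [1.1926, -44.7456, -40.5322, 0.2362, -0.0394, 0.0034], 'tcp_pos': [0.5097, 0.2274, 0.193], 'eef_rot': [0.8409, 0.5411, -0.0019, -0.0002], 'contact_force': [0.0722, -0.5425, -5.1369], 'moment': [-0.1475, 0.0591, -0.0373], 'width': 0.1574}
delta mm [0.6, 4.5, 33.0] w [-0.0024, 0.0029, 0.0004] toolyaw 1.1436
```

View pics/wrist5.png

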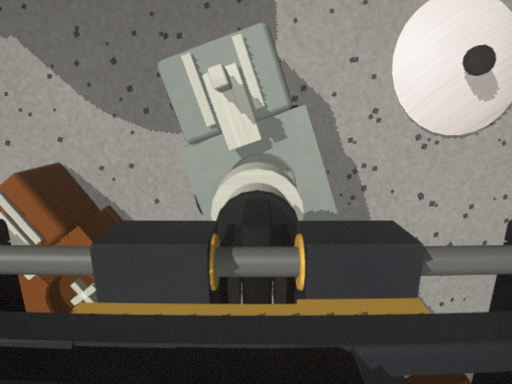

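View pics/s5.png

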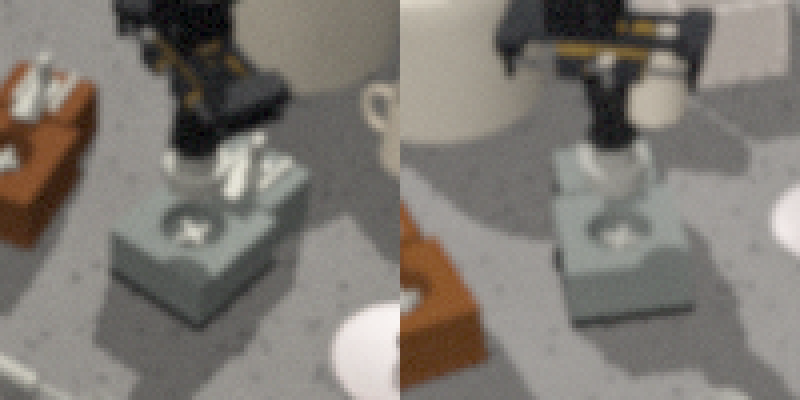

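Call:
apply_moves(deltas=[0.6,4.5,15,0,0,0,5,0.6,4.5,35,0,0,0,5,0.6,4.5,46,0,0,0,5,0.6,4.5,46,0,0,0,5])

```text
time_s: 9.35
tcp_pos: [0.5141, 0.2259, 0.1471]
eef_rot: [0.841, 0.541, -0.002, -0.001]
contact_force: [0.5, -0.1, -4.2]
width: 0.157
```

Run:
```python
from h import *
s=st(); delta([.514,.226,.14],np.radians(65.5))
for n in ['wrist','scene','side']: c=snap(n,n+'6.png')
a=cv2.imread('pics/scene6.png');b=cv2.imread('pics/side6.png')
cv2.imwrite('pics/s6.png',np.hstack([cv2.resize(a[115:195,250:330],None,fx=5,fy=5,interpolation=3),cv2.resize(b[115:195,185:265],None,fx=5,fy=5,interpolation=3)]))
```

```text
{'time_s': 9.35, 'qpos': [0.2736, 0.139, 1.7657, 0.0001, 1.2407, 0.7018], 'joint_vel': [0.0048, -0.0221, -0.0329, -0.003, 0.0094, 0.0007], 'joint_efforts': [-0.1738, -45.4274, -38.5055, 0.0692, -0.1656, 0.0006], 'tcp_pos': [0.5141, 0.2259, 0.1471], 'eef_rot': [0.8412, 0.5407, -0.0018, -0.0006], 'contact_force': [0.5016, -0.1481, -4.2351], 'moment': [-0.1183, 0.0847, -0.0218], 'width': 0.1565}
delta mm [0.0, -0.1, 7.1] w [-0.0029, 0.0024, -0.0006] toolyaw 1.1426
```

View pics/wrist6.png

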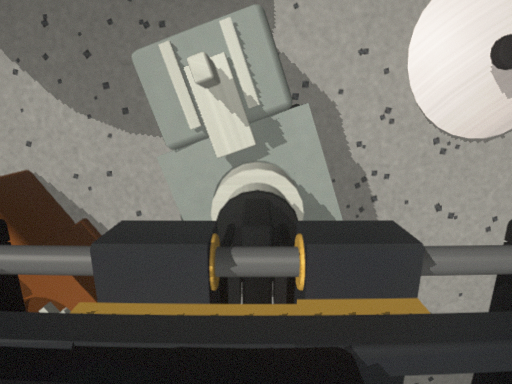

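View pics/s6.png

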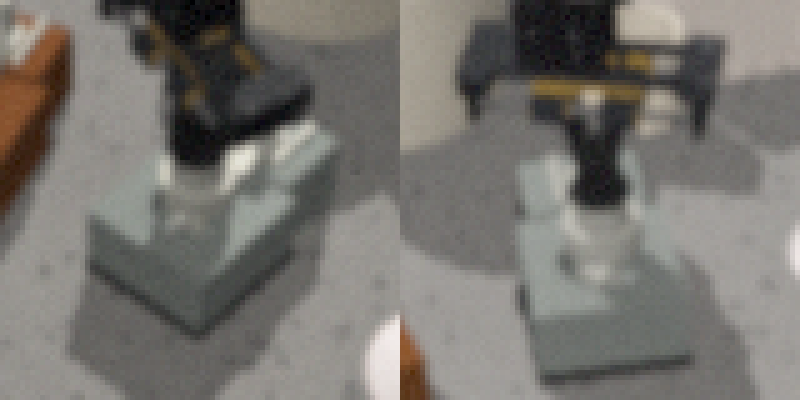

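Call:
apply_moves(deltas=[0,0,6,0.0,0,0,5,0,0,9,0,0,0,5,0,0,11,0,0,0,5,0,0,12.5,0,0,0,5])

```text
time_s: 10.0
tcp_pos: [0.5154, 0.2264, 0.1366]
eef_rot: [0.841, 0.541, -0.0, -0.0]
contact_force: [0.3, 0.7, -3.6]
width: 0.161
```

Call:
apply_moves(deltas=[0,0,1,0,0,0,5,0,0,2,0,0,0,5,0,0,3,0,0,0,5])

```text
time_s: 10.38
tcp_pos: [0.5155, 0.2264, 0.134]
eef_rot: [0.841, 0.541, 0.0, 0.0]
contact_force: [-1.3, -1.2, 0.1]
width: 0.159
```

Run:
```python
from h import *
s=st(); delta([.514,.226,.125],np.radians(65.5))
```

```text
{'time_s': 10.375, 'qpos': [0.2738, 0.1535, 1.7757, -0.0001, 1.212, 0.7018], 'joint_vel': [0.0006, 0.0027, -0.0005, -0.0013, -0.0069, -0.0004], 'joint_efforts': [0.0809, -43.9871, -37.0524, 0.1706, -0.4723, 0.0148], 'tcp_pos': [0.5155, 0.2264, 0.134], 'eef_rot': [0.8411, 0.5408, 0.0001, 0.0001], 'contact_force': [-1.2711, -1.1884, 0.1084], 'moment': [-0.205, 0.308, -0.0155], 'width': 0.1591}
delta mm [-1.0, -1.2, 9.0] w [0.0003, -0.0002, -0.0004] toolyaw 1.1428
```

Call:
apply_moves(deltas=[-0.8,-0.5,0,0,0,0,5,-1.5,-1,0,0,0,0,5,-1.5,-1,1,0,0,0,5,-1.5,-1,1,0,0,0,5])

```text
time_s: 10.88
tcp_pos: [0.5135, 0.225, 0.1324]
eef_rot: [0.841, 0.541, -0.001, 0.0]
contact_force: [0.4, -2.4, -4.2]
width: 0.157
```

Run:
```python
from h import *
s=st(); delta([.514,.226,.125],np.radians(65.5))
```

```text
{'time_s': 10.875, 'qpos': [0.2727, 0.1509, 1.782, -0.0006, 1.2099, 0.7009], 'joint_vel': [0.0004, -0.0012, 0.001, -0.0022, -0.0006, 0.0002], 'joint_efforts': [0.7248, -46.2865, -39.1129, 0.6301, -0.4911, 0.0073], 'tcp_pos': [0.5135, 0.225, 0.1324], 'eef_rot': [0.8411, 0.5408, -0.0006, 0.0001], 'contact_force': [0.3621, -2.4017, -4.189], 'moment': [-0.5, 0.2105, 0.0492], 'width': 0.1575}
delta mm [1.1, 0.1, 7.3] w [-0.0005, 0.0012, -0.0003] toolyaw 1.1429
```

Call:
apply_moves(deltas=[-0.6,0.3,1,0,0,0,5,-0.6,0.3,2,0,0,0,5,-0.6,0.3,3,0,0,0,5])

```text
time_s: 11.25
tcp_pos: [0.5136, 0.2244, 0.1295]
eef_rot: [0.841, 0.541, -0.001, 0.0]
contact_force: [-3.2, -3.9, -2.3]
width: 0.161
```

Run:
```python
from h import *
s=st(); delta([.514,.226,.125],np.radians(65.5))
```

```text
{'time_s': 11.25, 'qpos': [0.2716, 0.1536, 1.7847, -0.0007, 1.2043, 0.6998], 'joint_vel': [-0.0008, 0.014, 0.0095, 0.002, -0.0158, -0.0006], 'joint_efforts': [1.2284, -45.6903, -39.3754, 1.0129, -1.2193, 0.0149], 'tcp_pos': [0.5136, 0.2244, 0.1295], 'eef_rot': [0.8411, 0.5408, -0.0006, 0.0002], 'contact_force': [-3.2365, -3.9423, -2.26], 'moment': [-0.8022, 0.6049, -0.0156], 'width': 0.1613}
delta mm [1.7, -0.3, 4.5] w [-0.0003, 0.0011, -0.0004] toolyaw 1.1428
```

Call:
apply_moves(deltas=[-1,-0.3,0,0,0,0,5,-1.8,-0.5,0,0,0,0,5,-1.8,-0.5,0,0,0,0,5])

```text
time_s: 11.62
tcp_pos: [0.5129, 0.2237, 0.1298]
eef_rot: [0.841, 0.541, 0.0, -0.0]
contact_force: [-0.1, -0.2, -3.6]
width: 0.162
```

Run:
```python
from h import *
s=st(); delta([.514,.226,.125],np.radians(65.5))
```

```text
{'time_s': 11.625, 'qpos': [0.27, 0.1497, 1.7885, 0.0006, 1.2025, 0.6979], 'joint_vel': [-0.0027, -0.0031, -0.0008, -0.0026, 0.0039, -0.0012], 'joint_efforts': [-0.0327, -45.7661, -38.1598, 0.0909, -0.0358, -0.0048], 'tcp_pos': [0.5129, 0.2237, 0.1298], 'eef_rot': [0.8412, 0.5408, 0.0005, -0.0001], 'contact_force': [-0.1013, -0.2023, -3.6256], 'moment': [-0.1145, 0.1358, 0.0142], 'width': 0.1618}
delta mm [2.5, 0.0, 4.8] w [0.0003, -0.001, -0.0005] toolyaw 1.1427
```

Call:
apply_moves(deltas=[-0.8,-0.2,2,0,0,0,5,-0.8,-0.2,4,0,0,0,5,-0.8,-0.2,5,0,0,0,5,-0.8,-0.2,5,0,0,0,5])

```text
time_s: 12.12
tcp_pos: [0.5121, 0.2227, 0.1245]
eef_rot: [0.841, 0.541, -0.0, -0.0]
contact_force: [-0.2, -0.7, -4.2]
width: 0.162
```

Run:
```python
from h import *
s=st(); delta([.514,.226,.125],np.radians(65.5))
```

```text
{'time_s': 12.125, 'qpos': [0.269, 0.154, 1.7944, 0.0, 1.1935, 0.697], 'joint_vel': [0.0003, -0.0023, -0.0031, -0.0002, 0.0008, 0.0], 'joint_efforts': [-0.0025, -45.8051, -38.0323, 0.0866, -0.0424, 0.0001], 'tcp_pos': [0.5121, 0.2227, 0.1245], 'eef_rot': [0.8411, 0.5408, -0.0001, -0.0], 'contact_force': [-0.2197, -0.7317, -4.2239], 'moment': [-0.1295, 0.0916, -0.0682], 'width': 0.1623}
delta mm [3.8, 0.4, -0.5] w [-0.0002, 0.0001, -0.0004] toolyaw 1.1428
```

Call:
apply_moves(deltas=[0,0,1,0,0,0,5,0,0,2,0,0,0,5,0,0,2,0,0,0,5])

```text
time_s: 12.5
tcp_pos: [0.5121, 0.2227, 0.1226]
eef_rot: [0.841, 0.541, -0.0, -0.0]
contact_force: [0.5, -0.2, -4.4]
width: 0.157
```

Run:
```python
from h import *
s=st()
```

```text
{'time_s': 12.5, 'qpos': [0.2689, 0.1563, 1.7958, 0.0, 1.1897, 0.697], 'joint_vel': [0.0006, -0.0013, -0.0004, 0.0022, 0.0019, -0.0009], 'joint_efforts': [0.0366, -45.9473, -38.0948, 0.1157, -0.0756, -0.002], 'tcp_pos': [0.5121, 0.2227, 0.1226], 'eef_rot': [0.8412, 0.5408, -0.0001, -0.0], 'contact_force': [0.5388, -0.171, -4.3689], 'moment': [-0.1358, 0.1428, -0.0057], 'width': 0.1565}
```

Call:
apply_moves(deltas=[0,0,1,0,0,0,5,0,0,2,0,0,0,5,0,0,2,0,0,0,5])

```text
time_s: 12.88
tcp_pos: [0.5121, 0.2227, 0.1206]
eef_rot: [0.841, 0.541, -0.0, -0.0]
contact_force: [0.4, -0.7, -3.9]
width: 0.163
```

Run:
```python
from h import *
s=st()
```

```text
{'time_s': 12.875, 'qpos': [0.269, 0.1586, 1.7972, 0.0, 1.1859, 0.697], 'joint_vel': [-0.0, 0.0001, -0.0006, 0.0003, 0.0023, -0.0007], 'joint_efforts': [0.0592, -46.0077, -38.0443, 0.1317, -0.0901, -0.0029], 'tcp_pos': [0.5121, 0.2227, 0.1206], 'eef_rot': [0.8411, 0.5408, -0.0001, -0.0], 'contact_force': [0.3709, -0.6815, -3.8663], 'moment': [-0.1419, 0.083, -0.009], 'width': 0.1635}
```

Call:
apply_moves(deltas=[0,0,1,0,0,0,5,0,0,2,0,0,0,5,0,0,3,0,0,0,5,0,0,3,0,0,0,5])

```text
time_s: 13.38
tcp_pos: [0.5121, 0.2227, 0.1176]
eef_rot: [0.841, 0.541, -0.0, -0.0]
contact_force: [-0.5, 0.3, -4.9]
width: 0.159
```

Run:
```python
from h import *
s=st()
```

```text
{'time_s': 13.375, 'qpos': [0.269, 0.1622, 1.7993, 0.0001, 1.1802, 0.697], 'joint_vel': [-0.0001, -0.0029, -0.001, -0.0017, 0.0028, -0.0015], 'joint_efforts': [0.0722, -46.0814, -37.9474, 0.1407, -0.1002, -0.0035], 'tcp_pos': [0.5121, 0.2227, 0.1176], 'eef_rot': [0.8411, 0.5408, -0.0001, -0.0], 'contact_force': [-0.4761, 0.3455, -4.9247], 'moment': [-0.2331, 0.1116, -0.0033], 'width': 0.1588}
```

It has engaged: 6 mm below the drive-top height with no resistance. Now the last few millimetres, gently.

Call:
apply_moves(deltas=[0,0,1,0,0,0,5,0,0,2,0,0,0,5,0,0,3,0,0,0,5,0,0,3,0,0,0,5])

```text
time_s: 13.88
tcp_pos: [0.5124, 0.2228, 0.1153]
eef_rot: [0.841, 0.541, 0.0, 0.0]
contact_force: [-1.0, -0.2, 0.5]
width: 0.159
```

Run:
```python
from h import *
s=st()
```

```text
{'time_s': 13.875, 'qpos': [0.269, 0.1651, 1.8007, 0.0, 1.1752, 0.697], 'joint_vel': [-0.001, -0.0022, 0.0018, -0.0001, -0.0023, -0.0014], 'joint_efforts': [-0.1176, -43.748, -36.3415, 0.1248, -0.6681, -0.0268], 'tcp_pos': [0.5124, 0.2228, 0.1153], 'eef_rot': [0.8411, 0.5408, 0.0003, 0.0001], 'contact_force': [-1.0329, -0.1851, 0.5121], 'moment': [-0.2424, 0.4309, -0.0334], 'width': 0.1586}
```

Call:
apply_moves(deltas=[0,0,-0.5,0,0,0,5,0,0,-0.5,0,0,0,30,0,0,-0.5,0,0,0,30,0,0,-0.5,0,0,0,30])

```text
time_s: 14.38
tcp_pos: [0.5124, 0.2228, 0.1154]
eef_rot: [0.841, 0.541, 0.0, 0.0]
contact_force: [-0.4, -0.1, -0.5]
width: 0.331
```

Run:
```python
from h import *
s=st()
for n in ['scene','side']: c=snap(n,n+'7.png')
a=cv2.imread('pics/scene7.png');b=cv2.imread('pics/side7.png')
cv2.imwrite('pics/s7.png',np.hstack([cv2.resize(a[115:195,250:330],None,fx=5,fy=5,interpolation=3),cv2.resize(b[115:195,185:265],None,fx=5,fy=5,interpolation=3)]))
```

```text
{'time_s': 14.375, 'qpos': [0.2689, 0.1649, 1.8006, 0.0001, 1.1754, 0.697], 'joint_vel': [-0.001, 0.0002, 0.0003, -0.0015, 0.0019, -0.0009], 'joint_efforts': [-0.0002, -43.6155, -35.5976, 0.0767, -0.0302, -0.0001], 'tcp_pos': [0.5124, 0.2228, 0.1154], 'eef_rot': [0.8412, 0.5408, 0.0003, 0.0001], 'contact_force': [-0.4448, -0.1173, -0.485], 'moment': [-0.0775, 0.109, 0.0143], 'width': 0.3312}
```

View pics/s7.png

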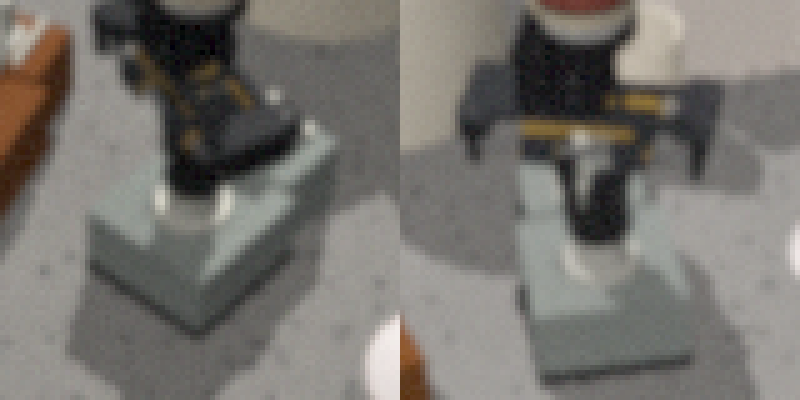

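Call:
apply_moves(deltas=[0,0,-10,0,0,0,30,0,0,-40,0,0,0,30,-20,0,-90,0,0,-0.15,30,-40,0,-110,0,0,-0.33,40,-40,0,-110,0,0,-0.33,40,-40,0,-110,0,0,-0.33,40])

```text
time_s: 15.22
tcp_pos: [0.4954, 0.1866, 0.2246]
eef_rot: [0.742, 0.67, -0.0, -0.0]
contact_force: [-0.7, -0.3, -0.8]
width: 0.455
```

Run:
```python
from h import *
s=st(); 
c=snap('wrist','w8.png'); s=st()
np.savez('w8.npz',frame=c['frame'],view=c['view'],k1=c['k1'],vertical_fov=c['vertical_fov'],cx=c['cx'],cy=c['cy'])
print(proj(c,[[.512,.2227,.146],[.512,.2227,.106],[.512,.2227,.074],[.523,.325,.117]]))
```

```text
{'time_s': 15.225, 'qpos': [0.2109, -0.0102, 1.7719, 0.0003, 1.3803, 0.3125], 'joint_vel': [0.0069, 0.0215, 0.0097, -0.0012, 0.0017, -0.0126], 'joint_efforts': [-0.2485, -39.4549, -39.5499, 0.0582, 0.0113, -0.0328], 'tcp_pos': [0.4954, 0.1866, 0.2246], 'eef_rot': [0.7421, 0.6703, -0.0001, -0.0003], 'contact_force': [-0.6677, -0.3335, -0.8488], 'moment': [-0.0932, 0.0673, -0.0271], 'width': 0.4551}
{'time_s': 15.275, 'qpos': [0.2112, -0.0093, 1.7723, 0.0003, 1.3804, 0.3117], 'joint_vel': [0.0039, 0.0129, 0.0028, -0.0009, 0.0025, -0.0115], 'joint_efforts': [-0.181, -39.1482, -39.2726, 0.0714, 0.0066, 0.0233], 'tcp_pos': [0.495, 0.1866, 0.224], 'eef_rot': [0.7418, 0.6707, -0.0007, -0.0006], 'contact_force': [0.2778, -0.1167, 0.4484], 'moment': [-0.0809, 0.0278, 0.0489], 'width': 0.4598}
[[273.48218397 155.37405191]
 [271.16211373 150.0090232 ]
 [269.72272237 146.6819389 ]
 [273.89062792  19.74722471]]
```

View pics/w8.png

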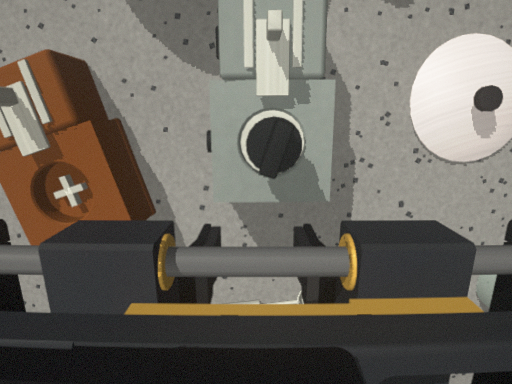

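Run:
```python
import cv2
a=cv2.imread('pics/w8.png')[0:210,200:345]
cv2.imwrite('pics/w8b.png',cv2.resize(a,None,fx=2.8,fy=2.8,interpolation=3))
cv2.imwrite('pics/w8c.png',cv2.resize(a[0:100,10:135],None,fx=6,fy=6,interpolation=3))
```

```text
(no output)
```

View pics/w8b.png

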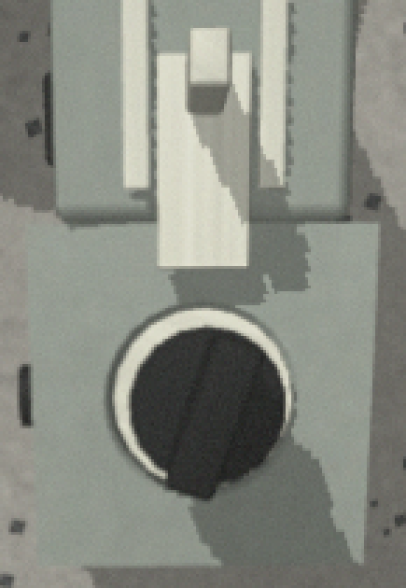

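View pics/w8c.png

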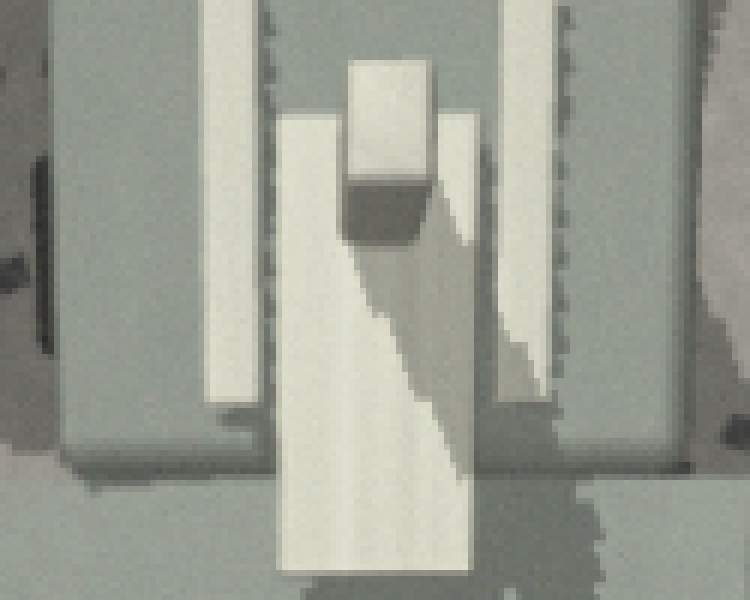

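Run:
```python
from h import *
d=np.load('w8.npz'); c={k:d[k] if d[k].ndim else float(d[k]) for k in d.files}
W=lambda x,y:(210+x/6-.42,y/6-.42); B=lambda x,y:(200+x/2.8-.32,y/2.8-.32)
t=np.array([atz(c,W(*p),.117)[:2] for p in [(347,60),(431,60),(431,180),(347,180)]]);print(t.mean(0),np.linalg.norm(t-np.roll(t,-1,0),axis=1),t)
for z in (.106,.108):
  P=np.array([atz(c,B(*p),z)[:2] for p in [(130,404),(287,398),(205,325)]]);A=np.c_[2*P,np.ones(3)];s=np.linalg.solve(A,(P**2).sum(1));print(z,s[:2],np.sqrt(s[2]+s[:2]@s[:2]))
for z in (.074,.076):
  P=np.array([atz(c,B(*p),z)[:2] for p in [(114,395),(292,385),(203,307)]]);A=np.c_[2*P,np.ones(3)];s=np.linalg.solve(A,(P**2).sum(1));print('foot',z,s[:2],np.sqrt(s[2]+s[:2]@s[:2]))
cen=np.array([.512,.2228]); tb=t.mean(0); print(tb-cen,np.linalg.norm(tb-cen),np.degrees(np.arctan2(*(tb-cen))))
e=t[1]-t[0];print('yaw x',np.degrees(np.arctan2(e[1],e[0])))
e=np.array(atz(c,W(478,113),.0815))-atz(c,W(474,572),.0815);print('plate edge',np.degrees(np.arctan2(e[0],e[1])))
delta([tb[0],tb[1],.16],np.radians(84.4))
```

```text
[0.52341701 0.325054  ] [0.01088424 0.01459172 0.01100155 0.01458673] [[0.51865912 0.33284651]
 [0.52949206 0.33179102]
 [0.52823308 0.31725371]
 [0.51728379 0.31832477]]
0.106 [0.51507863 0.2272143 ] 0.02468207714743482
0.108 [0.51498728 0.2273934 ] 0.02450682155697452
foot 0.074 [0.51491228 0.22675094] 0.031208487242173885
foot 0.076 [0.51483131 0.22691472] 0.031009497621696525
[0.01141701 0.102254  ] 0.1028894041777366 6.370885560734904
yaw x -5.564971522093791
plate edge 5.1444400819808624
delta mm [140.6, 14.5, 63.9] w [-0.0019, 0.0003, -0.0029] toolyaw 1.4702
```

Run:
```python
from h import *
st(); delta([.521,.3225,.14],np.radians(84.6))
```

```text
{'time_s': 15.275, 'qpos': [0.2112, -0.0093, 1.7723, 0.0003, 1.3804, 0.3117], 'joint_vel': [0.0039, 0.0129, 0.0028, -0.0009, 0.0025, -0.0115], 'joint_efforts': [-0.181, -39.1482, -39.2726, 0.0714, 0.0066, 0.0233], 'tcp_pos': [0.495, 0.1866, 0.224], 'eef_rot': [0.7418, 0.6707, -0.0007, -0.0006], 'contact_force': [0.2778, -0.1167, 0.4484], 'moment': [-0.0809, 0.0278, 0.0489], 'width': 0.4598}
delta mm [137.9, 12.3, 83.9] w [-0.0019, 0.0003, -0.0064] toolyaw 1.4702
```

Call:
apply_moves(deltas=[50,4,0,0,0,0,40,100,8,0,0,0,-0.006,40,138,12,30,0,0,-0.006,40,138,12,80,0,0,-0.006,40,138,12,80,0,0,-0.006,40,138,12,80,0,0,-0.006,40])

```text
time_s: 16.02
tcp_pos: [0.5212, 0.3226, 0.1457]
eef_rot: [0.739, 0.674, -0.0, -0.0]
contact_force: [-0.2, -0.1, 1.5]
width: 0.462
```

Run:
```python
from h import *
s=st(); delta([.521,.3225,.095],np.radians(84.6))
for n in ['scene','side','wrist']: c=snap(n,n+'9.png')
a=cv2.imread('pics/scene9.png');b=cv2.imread('pics/side9.png')
cv2.imwrite('pics/s9.png',np.hstack([cv2.resize(a[100:190,255:345],None,fx=4.4,fy=4.4,interpolation=3),cv2.resize(b[100:190,185:275],None,fx=4.4,fy=4.4,interpolation=3)]))
```

```text
{'time_s': 16.025, 'qpos': [0.4257, 0.2557, 1.633, 0.0001, 1.2532, 0.5185], 'joint_vel': [-0.0078, -0.0364, -0.0265, -0.0007, -0.0069, -0.0041], 'joint_efforts': [0.3462, -46.7873, -34.8309, 0.0963, 0.0918, 0.0132], 'tcp_pos': [0.5212, 0.3226, 0.1457], 'eef_rot': [0.7392, 0.6735, -0.0001, -0.0001], 'contact_force': [-0.1864, -0.1472, 1.4827], 'moment': [-0.1057, 0.0839, -0.0235], 'width': 0.462}
delta mm [-0.1, -0.1, 50.7] w [-0.0003, 0.0001, 0.0014] toolyaw 1.478
```

View pics/s9.png

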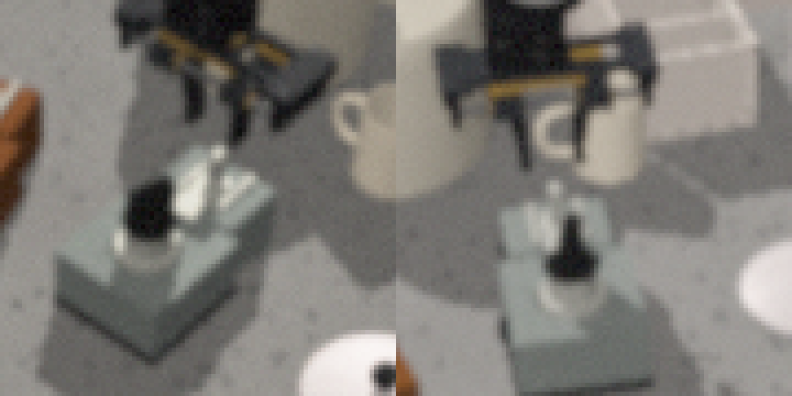

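View pics/wrist9.png

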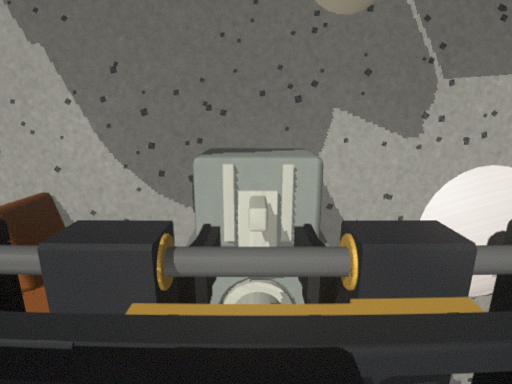

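The tab sits midway between the fingers at column 257. I'll descend and close on it.

Call:
apply_moves(deltas=[0,0,25,0,0,0,40,0,0,45,0,0,0,40,0,0,50,0,0,0,40,0,0,50,0,0,0,5,0,0,50,0,0,0,5,0,0,50,0,0,0,5,0,0,50,0,0,0,5], force=12)

```text
time_s: 17.05
tcp_pos: [0.5232, 0.3226, 0.0961]
eef_rot: [0.739, 0.674, 0.002, 0.001]
contact_force: [6.1, -1.1, -3.4]
width: 0.136
```

Run:
```python
from h import *
s=st(); delta([.521,.3225,.095],np.radians(84.6))
```

```text
{'time_s': 17.05, 'qpos': [0.425, 0.3097, 1.6668, -0.0014, 1.1603, 0.5177], 'joint_vel': [-0.0007, 0.0004, -0.0032, 0.0054, 0.0042, 0.0], 'joint_efforts': [2.2, -49.9282, -32.937, 0.7553, 1.5737, -0.057], 'tcp_pos': [0.5232, 0.3226, 0.0961], 'eef_rot': [0.7389, 0.6738, 0.0021, 0.0014], 'contact_force': [6.1031, -1.0601, -3.3821], 'moment': [-0.1296, -1.0293, -0.0862], 'width': 0.1357}
delta mm [-0.3, -2.2, 1.1] w [0.0048, -0.0012, 0.0021] toolyaw 1.4787
```

Call:
apply_moves(deltas=[0,1,0,0,0,0,5,0,2,0,0,0,0,5,-1,2,0,0,0,0,5,-2,2,0,0,0,0,5,-3,2,0,0,0,0,5,-4,2,0,0,0,0,5])

```text
time_s: 17.8
tcp_pos: [0.5229, 0.319, 0.0961]
eef_rot: [0.739, 0.674, 0.001, -0.0]
contact_force: [0.1, 1.3, 5.6]
width: 0.134
```

Run:
```python
from h import *
s=st()
```

```text
{'time_s': 17.8, 'qpos': [0.4187, 0.3075, 1.6698, 0.0007, 1.1628, 0.5102], 'joint_vel': [-0.0114, -0.0106, 0.0124, -0.0007, -0.0022, -0.0107], 'joint_efforts': [-1.0282, -46.643, -32.3476, -0.5729, 0.199, -0.0297], 'tcp_pos': [0.5229, 0.319, 0.0961], 'eef_rot': [0.7388, 0.6739, 0.0008, -0.0001], 'contact_force': [0.099, 1.3437, 5.6451], 'moment': [0.3356, 0.1235, -0.0495], 'width': 0.134}
```

Call:
apply_moves(deltas=[-2,0,0,0,0,0,5,-4,0,0,0,0,0,5,-5,0,0,0,0,0,5,-6,0,0,0,0,0,5,-7,0,0,0,0,0,5])

```text
time_s: 18.42
tcp_pos: [0.5223, 0.312, 0.0961]
eef_rot: [0.739, 0.674, 0.001, -0.0]
contact_force: [0.1, 2.3, 5.0]
width: 0.141
```

Call:
apply_moves(deltas=[-1,0,0,0,0,0,5,-2,0,0,0,0,0,5,-3,0,0,0,0,0,5])

```text
time_s: 18.8
tcp_pos: [0.5219, 0.309, 0.0961]
eef_rot: [0.739, 0.674, 0.001, -0.0]
contact_force: [-0.5, 2.6, 6.8]
width: 0.14
```

Call:
apply_moves(deltas=[-1,0,0,0,0,0,5,-2,0,0,0,0,0,5,-3,0,0,0,0,0,5])

```text
time_s: 19.18
tcp_pos: [0.5217, 0.306, 0.096]
eef_rot: [0.739, 0.674, 0.001, -0.0]
contact_force: [-0.7, 2.6, 5.5]
width: 0.136
```

Call:
apply_moves(deltas=[-1,0,0,0,0,0,5,-2,0,0,0,0,0,5,-3,0,0,0,0,0,5])

```text
time_s: 19.55
tcp_pos: [0.5214, 0.3032, 0.096]
eef_rot: [0.739, 0.674, 0.001, -0.0]
contact_force: [-0.1, 4.7, 4.2]
width: 0.139
```

Call:
apply_moves(deltas=[-1,0,0,0,0,0,5,-2,0,0,0,0,0,5,-2,0,0,0,0,0,5])

```text
time_s: 19.92
tcp_pos: [0.5214, 0.3031, 0.096]
eef_rot: [0.739, 0.674, 0.002, -0.001]
contact_force: [1.5, 10.8, 2.1]
width: 0.139
```

Run:
```python
from h import *
s=st()
```

```text
{'time_s': 19.925, 'qpos': [0.3937, 0.2848, 1.6982, 0.0041, 1.1549, 0.4839], 'joint_vel': [-0.0001, -0.0009, 0.0011, -0.0028, 0.0001, -0.0], 'joint_efforts': [-4.9826, -46.5264, -31.1228, -2.6532, 1.5252, -0.0528], 'tcp_pos': [0.5214, 0.3031, 0.096], 'eef_rot': [0.7388, 0.6739, 0.0024, -0.0011], 'contact_force': [1.4977, 10.8233, 2.1117], 'moment': [1.6308, -0.054, -0.0319], 'width': 0.1389}
```

Hard stop after 19.6 mm of travel, which fits the latch end stop. I'll relax, release and look.

Call:
apply_moves(deltas=[2,0,0,0,0,0,5,2,0,0,0,0,0,35,2,0,0,0,0,0,35,2,0,0,0,0,0,35,2,0,-30,0,0,0,35,2,0,-80,0,0,0,35,-60,0,-120,0,0,0,35,-110,0,-130,0,0,0,35])

```text
time_s: 20.92
tcp_pos: [0.5116, 0.1903, 0.2277]
eef_rot: [0.738, 0.675, 0.001, 0.001]
contact_force: [0.6, -0.1, -1.0]
width: 0.406
```

Call:
apply_moves(deltas=[-10,0,0,0,0,0,35,-10,0,0,0,0,0,35])

```text
time_s: 21.18
tcp_pos: [0.5098, 0.1804, 0.2249]
eef_rot: [0.739, 0.673, -0.0, -0.0]
contact_force: [0.3, 0.7, 0.6]
width: 0.402
```

Run:
```python
from h import *
s=st(); c=snap('wrist','w10.png')
np.savez('w10.npz',frame=c['frame'],view=c['view'],k1=c['k1'],vertical_fov=c['vertical_fov'],cx=c['cx'],cy=c['cy'])
a=cv2.imread('pics/w10.png')[0:215,190:350]
cv2.imwrite('pics/w10b.png',cv2.resize(a,None,fx=2.7,fy=2.7,interpolation=3))
for n in ['scene','side']: snap(n,n+'10.png')
```

```text
{'time_s': 21.175, 'qpos': [0.194, 0.0176, 1.7435, 0.0005, 1.3807, 0.2877], 'joint_vel': [0.0328, 0.0238, -0.0077, 0.0072, -0.0028, 0.0076], 'joint_efforts': [-1.0286, -40.5137, -38.9313, -0.087, 0.0556, -0.119], 'tcp_pos': [0.5098, 0.1804, 0.2249], 'eef_rot': [0.7395, 0.6732, -0.0, -0.0003], 'contact_force': [0.2607, 0.6971, 0.6141], 'moment': [-0.0832, 0.0117, -0.0459], 'width': 0.402}
```

View pics/w10b.png

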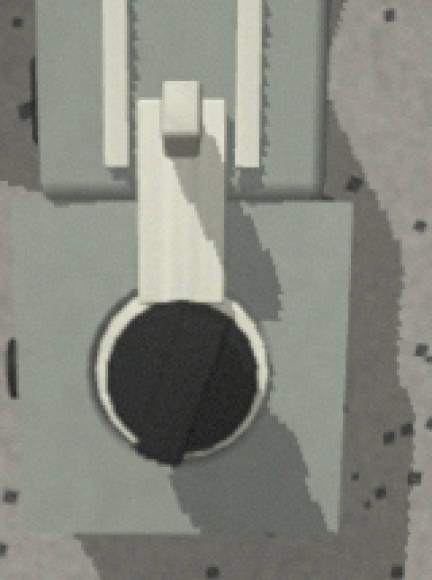

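View pics/scene10.png

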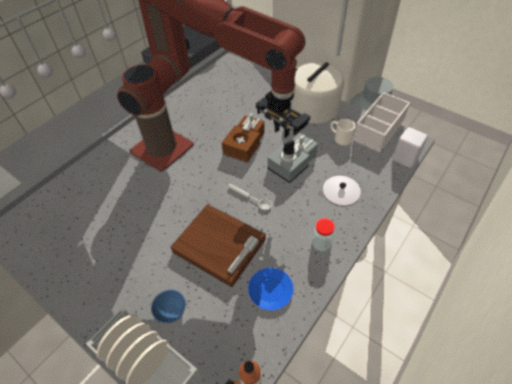

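Run:
```python
from h import *
d=np.load('w10.npz'); c={k:d[k] if d[k].ndim else float(d[k]) for k in d.files}
B=lambda x,y:(190+x/2.7-.32,y/2.7-.32)
t=np.array([atz(c,B(*p),.117)[:2] for p in [(162,81),(201,81),(201,135),(162,135)]]).mean(0)
P=np.array([atz(c,B(*p),.106)[:2] for p in [(107,370),(259,372),(183,300)]]);
P=np.array([atz(c,B(*p),.074)[:2] for p in [(96,372),(270,365),(175,460)]]);A=np.c_[2*P,np.ones(3)];s=np.linalg.solve(A,(P**2).sum(1));print('foot',s[:2],np.sqrt(s[2]+s[:2]@s[:2]))
tip=np.array([atz(c,B(*p),.0785)[:2] for p in [(139,300),(222,302)]]).mean(0)
print('tab',t,'d',np.linalg.norm(t-s[:2]),'tip d',np.linalg.norm(tip-s[:2]))
```

```text
foot [0.51505728 0.22590525] 0.03148889597484247
tab [0.52184888 0.30571691] d 0.0801001009796304 tip d 0.025631667968362106
```

Run:
```python
from h import *
print(robot.sign_off())
```

```text
the job is handed in; nothing more can be done
None
```

The cup is in the grey mill's well with the latch slid in over its foot. I handed the job in at about 21 s of the 72 s allowed; no verdict is reported.

**Cup:** I gripped the lid bar, turned the cup to the cross angle of about 65.5° read from the wrist picture, and felt it past the rim. It sank over the drive without being forced, and the steady push against the mill stayed around 5 N. I then let go of it.

**Latch:** I slid the tab in until it stopped hard after 19.6 mm of travel. The readings were 2–5 N while sliding and 11 N at the stop. Then I released it and backed off.

**Last checks:**
- **Latch shut:** the tab measured 80.1 mm from the cup axis, and 80 mm is shut.
- **Cup home:** the tongue tip was about 25.6 mm from the axis, so it lies over the 31 mm foot and not against its edge.
- **Arm clear:** the force reading was near zero and the arm stood above the mill.
- **Bystanders:** by eye in the last scene picture they all looked where they were; I did not measure them.

**Disagreements:**
- **Position:** the wrist camera put the well and cup about 3–4 mm from where the arm's own readings did. I settled this by feel.
- **Height:** when the cup touched down, the arm's height was about 1.6 mm above my estimate. I put this down to grip and reading error, because the latch passed over the foot.

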